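# Clamp an amplifier module in the sprung test cradle

## Robot

A 6-joint arm with a two-finger parallel gripper is mounted at the origin on the work surface. World frame = base frame: x ahead of the robot, y to its left, z up, the work surface at z = 0. Lengths are in m, angles in degrees, forces in N, time in s.
With the tool pointing down it reaches from about 0.375 to 0.9 m from the base axis. Payload 3.1 kg.
Tool frame: the origin (TCP) lies on the centre line of the jaws, within the pads' length; the fingertips stand 25 mm ahead of it and the grasp point (between the pads) lies 6 mm ahead of it; y points along the fingers, x is the direction in which the jaws open and shut, and the axes are right-handed (so a half turn about y gives the same grasp; the last joint's range is limited). The gripper opens to 87 mm and grips with 3 to 60 N. Pads are 19 mm wide; open, the fingers measure 117 mm over their backs; the gripper's body (75 mm by 190 mm) begins 51 mm behind the grasp point.
Start: joints at [-73.883, 30.224, 82.088, -0, 67.689, -10.227], TCP at [0.277, -0.56, 0.218] pointing down, gripper open.
Joint ranges: [-176.69, 176.69], [-43.24, 126.21], [12.49, 139.97], [-82, 262], [0, 151.66], [-163.58, 163.58]. Speed limits (degrees/s): [159.86, 159.86, 180, 180, 180, 180].

## Interface

Orientations are given as a 3x3 rotation matrix whose columns are the frame's x, y, z axes.
In Python, from rig import * gives the robot as it stands.
- The arm moves only by the tool play_rows, never from a script. Its argument "commands" is a list of rows, each a list of 2 entries, a list of its own where there are three numbers: the shift along the world's x, y, z in m, then the turn, a rotation vector about the world's x, y, z in rad. A call has 1 to 10 rows; each row is the pose to reach, as a shift and turn from the pose commanded when the call began; what a row does not reach only later rows make up. A row lasts 1/8 s, in which the tool goes at most 62.5 mm and 10.7 degrees, less where a joint would pass 70% of its speed; a pose out of reach is approached as far as the arm can. A call with a gripper value outside its range is refused whole. "gripper" is the finger opening in m, from 0 to 0.087, set as the call begins (left out, the last holds). The fingers move at their own pace and stop on an object; the grip force is fixed at half the most. Time passes only in rows, so rows that repeat a pose let the fingers close. It gives the time, the measured TCP pose, the force and the opening at its end, in the units of the state.
- read_state(): the state, without advancing time (a new reading comes with each control period).
- capture(name): name is "scene" or "top" or "wrist"; returns a dict with "frame" (480x640x3 uint8, red, green, blue), "depth" (480x640 float32, m along the optical axis (not along the pixel's ray), 0 where there is no reading), "mtx" (3x3 intrinsics, pixels), "dist_coeffs" ([k1, k2, p1, p2, k3] as OpenCV has them; the pictures are not rectified), "cam_to_world" (4x4, takes a point from camera to world coordinates); the wrist camera has in their place "hand_eye" (4x4, takes a point from camera to tool coordinates, whose origin is the TCP and whose axes are the tool frame's). Camera axes: x right, y down, z forward; pixel columns grow to the right and rows downward; lengths in m; the calibration is good to about 2 mm. A picture is of the moment at which its call begins: read the wrist's pose just before it.
- hand_in(): hands the job in, once; it reports no verdict.
The state is a dict: "time_s": time; "joint_positions": joint angles; "qvel": joint speeds; "tau": joint torques, N m; "position": TCP position; "tcp_rot": TCP orientation; "force": force on the tool from outside, world axes, zero at the start; "moment": the same for the moment, N m; "opening": opening from 0.0 (shut) to 1.0 (fully open).
Only numpy, scipy, OpenCV 4.12 (cv2) and the standard library are available. Lean on these libraries where they do the work, as an engineer would, in place of code of your own. Each camera call takes 0.05 s, during which the arm holds its last target. There are 200 camera calls.

## Task

Pull the sprung jaw of the sloping test cradle up the slope to its stop, so that it snaps over and stays open. Then lay the large finned amplifier module, fins up, on the cradle's sloping bed, lengthwise up the slope, in the middle of the bed's width and against the bottom ledge (either end may be uppermost), and push the jaw back over so that it springs onto the module and clamps it. Let go, and leave everything else on the bench where it is.

Things in the scene. Friction and masses are not known exactly. Their poses are not given: they have to be found in the camera images.
- bed: Sloping aluminium bed of the cradle, 266 x 64 mm, fixed at 30 degrees, rising away from the robot. Origin: on its surface, mid-width, at the middle of the module's place. x points up the slope, y across, z square out of the bed. At the low end a ledge, 20 mm high, 50 mm wide, has its face at x = -60 mm. Edge guides 8 mm high, y = +-29 mm, run from x = 70 mm up.
- cradle: The test cradle's fixed frame that carries the bed and the jaw: base plate 235 x 130 mm on the bench, 160 mm high at the back. Origin at the centre of its underside, x along it towards its high end, z up. Place and yaw vary.
- jaw (a joint): Jaw travel in m along the bed's x: 0 closed (as found), 0.055 at the stop, 0.020 when clamped on the module. Clamping face (50 mm wide, 19 mm high) at bed x = 40 mm + travel; gap to the ledge 100 mm + travel. Over-centre spring: under 0.037 it drives the jaw closed (11 N at 0, 7 N at 0.020), past 0.037 it drives it to the stop and keeps it there with 5 N.
- jaw_grip (a point): Point on the jaw's handle, an upright black plate 12 mm thick along the bed's x, 56 mm wide along y, its top 52 mm above the bed. The point is in mid-plate, 40 mm above the bed, 68 mm up the slope from the clamping face; it moves with the jaw and has the bed's axes. Around the handle's foot the jaw is at most 19 mm high.
- module_center (a point): Centre of the amplifier module: loose black finned block with a brass connector in mid-top, the larger of two, 120 mm long (own x), 50 wide (y), 40 high (z up), 0.3 to 0.55 kg. It lies fins up on the bench, left or right of the cradle. The point is 20 mm above its underside. Its sides grip as plain walls.
- small_sink: The other, smaller finned block, 75 x 40 x 25 mm; not part of the job, to be left alone. Origin at the centre of its underside, x along its length.
- tin: Blue tin, 90 mm across, 110 mm high, a bystander. Origin at the centre of its underside.
- tip_pot: Brass tip-cleaner pot, 72 mm across, 45 mm high, a bystander. Origin at the centre of its underside.
- screwdriver: Screwdriver lying on the bench, 180 mm long, a bystander. Its x runs along it towards the tip.
- jar: Small pale jar, 56 mm across, 75 mm high, a bystander. Origin at the centre of its underside.
- scissors: Scissors with blue handles lying on the bench, 190 mm long, a bystander. Its x points to the blades; origin near the pivot.
Mind the look-alikes: they are no part of the job. What is shaped like the part that bears module_center but red is not meant.

How it is judged:
By the outcome, as a careful person would: the job done as asked, in the order asked, and still so for the second after the job is handed in, with the robot touching nothing.
It also fails if it takes over 67 s, if anything falls off the work surface, if the arm or the gripper's body presses on something with over 40 N, if the wrist force passes 120 N, or if a joint passes its speed limit or range.

## Working session

There is one attempt and no reset: what is moved stays moved. The work goes in short steps, Python scripts to look and compute and a tool call to move; the robot and the scene stay as the last step left them, time stands still between calls to the robot, and variables do not carry over. Pictures are saved under pics/ and viewed, about 8 in all and at most 12, crops included, and the job is handed in when it is done.

Besides the shell and the picture viewer there is one more tool, called after ">>>" as a command line: name --argument value ..., lists and objects as JSON in quotes. play_rows: Moves the arm, as the interface text tells. Its arguments: {"type":"object","properties":{"commands":{"type":"array"},"gripper":{"type":"number"}},"required":["commands"]}

```bash
ls; mkdir -p pics; python3 - <<'E'
from rig import *
import cv2,numpy as np
s=read_state();print(s['time_s'],s['position'],s['tcp_rot'],s['force'],s['opening'])
for n in('scene','top'):
    c=capture(n);cv2.imwrite(f'pics/{n}0.png',c['frame'][:,:,::-1]);np.savez(f'{n}0.npz',**c);print(c['cam_to_world'],c['mtx'],c['dist_coeffs'])
E
```

```text
pics
0.0 [ 0.27715728 -0.55933004  0.21674375] [[ 4.43751984e-01 -6.45958225e-04  8.96149407e-01]
 [-8.96146909e-01  2.14864602e-03  4.43752296e-01]
 [-2.21215330e-03 -9.99997483e-01  3.74592468e-04]] [ 0.49869624 -0.28780056 -0.18192607] 1.0021292806019029
[[-0.67531239  0.45423676 -0.58105261  1.16028026]
 [ 0.73735503  0.43306522 -0.51842268  0.55310556]
 [ 0.01614704 -0.77853933 -0.62738807  0.76366367]
 [ 0.          0.          0.          1.        ]] [[510.06609883   0.         319.18938193]
 [  0.         510.06609883 243.44106536]
 [  0.           0.           1.        ]] [-0.06000161  0.          0.          0.          0.        ]
[[ 4.83456684e-03 -9.96688388e-01  8.11719443e-02  4.80382496e-01]
 [-9.99975982e-01 -4.41543999e-03  5.34215314e-03 -9.13877606e-04]
 [-4.96605215e-03 -8.11958217e-02 -9.96685796e-01  1.13677601e+00]
 [ 0.00000000e+00  0.00000000e+00  0.00000000e+00  1.00000000e+00]] [[483.60953206   0.         312.1755459 ]
 [  0.         483.60953206 246.05101326]
 [  0.           0.           1.        ]] [-0.0470324  0.         0.         0.         0.       ]
```

View pics/top0.png

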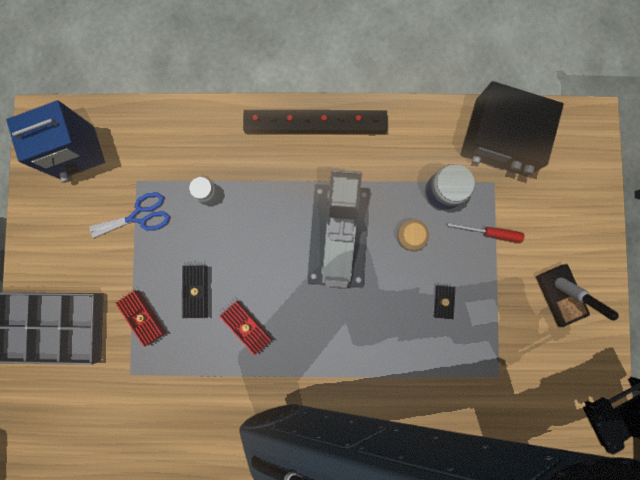

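View pics/scene0.png

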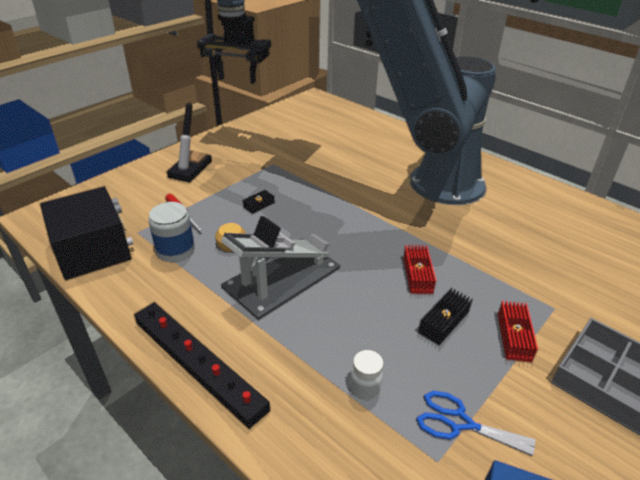

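Candidates in the top view are: the large black finned block (195,291), the small black block (445,302), and the red ones (140,318) and (246,327). The black gadgets at (510,128) and (315,122) are not finned blocks. I choose (195,291). The cradle is at (340,235), with its handle near (343,215).

```bash
cat > h.py <<'E'
import numpy as np,cv2
def cloud(c,T=None):
    "HxWx3 world points"
    d=c['depth'];h,w=d.shape;u,v=np.meshgrid(np.arange(w),np.arange(h))
    n=cv2.undistortPoints(np.stack([u,v],-1).reshape(-1,1,2).astype(np.float64),c['mtx'],c['dist_coeffs']).reshape(h,w,2)
    P=np.dstack([n*d[...,None],d]);T=c['cam_to_world'] if T is None else T
    P=P@T[:3,:3].T+T[:3,3];P[d==0]=np.nan
    return P
E
python3 - <<'E'
from h import *
W={}
for n in('top','scene'):
    c=dict(np.load(n+'0.npz'));P=cloud(c);W[n]=(c,P);f=c['frame'].astype(int)
    x,y,z=P[...,0],P[...,1],P[...,2]
    # module: above bench, dark/unsaturated
    sat=f.max(2)-f.min(2)
    print(n,'bench z',np.nanmedian(z[(x>.35)&(x<.6)&(y>.1)&(y<.15)]))
    box=(slice(255,330),slice(172,220)) if n=='top' else (slice(280,350),slice(410,480))
    m=np.zeros(z.shape,bool);m[box]=True
    m&=(z>.03)&(z<.06)&(f[...,0]<150)
    r=cv2.minAreaRect((P[m][:,:2]*1000).astype(np.float32));print('module',m.sum(),r,np.nanpercentile(z[m],[5,50,95]))
    m=(x>.36)&(x<.68)&(y>-.13)&(y<.05)&(z>.02)&(z<.3)
    Q=P[m];print('cradle',len(Q),Q.min(0),Q.max(0))
    # base plate
    mb=(x>.3)&(x<.7)&(y>-.13)&(y<.05)&(z>.006)&(z<.02)
    print('base',mb.sum(),cv2.minAreaRect((P[mb][:,:2]*1000).astype(np.float32)),np.median(z[mb]))
    # section
    for xx in np.arange(.36,.68,.01):
        k=m&(abs(x-xx)<.005)
        if k.sum()>3: print('%.2f'%xx,k.sum(),np.round(np.percentile(y[k],[3,50,97]),3),np.round(np.percentile(z[k],[5,50,95]),3))
E
```

```text
top bench z 0.0013873919744269436
module 731 ((466.8182373046875, 258.99664306640625), (119.31319427490234, 84.6287841796875), 1.8423086404800415) [0.03113236 0.03871727 0.04307304]
cradle 2880 [ 0.47711254 -0.09573378  0.02021669] [0.6798865  0.00075043 0.17109965]
base 2486 ((501.90997314453125, -40.53697204589844), (174.69973754882812, 398.5775451660156), 89.05673217773438) 0.012148136305877522
0.48 83 [-0.077 -0.053 -0.026] [0.044 0.049 0.053]
0.49 120 [-0.079 -0.047 -0.02 ] [0.029 0.051 0.055]
0.50 132 [-0.081 -0.052 -0.02 ] [0.034 0.039 0.047]
0.51 119 [-0.082 -0.051 -0.019] [0.036 0.043 0.047]
0.52 146 [-0.082 -0.051 -0.02 ] [0.042 0.048 0.052]
0.53 118 [-0.082 -0.051 -0.023] [0.05  0.054 0.058]
0.54 139 [-0.083 -0.053 -0.022] [0.054 0.06  0.064]
0.55 145 [-0.084 -0.053 -0.024] [0.061 0.066 0.071]
0.56 126 [-0.084 -0.054 -0.024] [0.068 0.072 0.077]
0.57 137 [-0.085 -0.054 -0.026] [0.073 0.077 0.082]
0.58 168 [-0.085 -0.055 -0.026] [0.079 0.085 0.108]
0.59 130 [-0.087 -0.056 -0.025] [0.087 0.105 0.111]
0.60 146 [-0.087 -0.056 -0.027] [0.093 0.103 0.116]
0.61 152 [-0.087 -0.058 
[... 1165 characters left out ...]
33 -0.02 ] [0.052 0.063 0.066]
0.56 41 [-0.051 -0.025 -0.021] [0.056 0.068 0.072]
0.57 37 [-0.048 -0.024 -0.021] [0.061 0.073 0.078]
0.58 57 [-0.072 -0.031 -0.022] [0.067 0.083 0.106]
0.59 116 [-0.066 -0.036 -0.024] [0.077 0.103 0.109]
0.60 84 [-0.057 -0.035 -0.025] [0.081 0.101 0.115]
0.61 62 [-0.055 -0.032 -0.024] [0.086 0.106 0.113]
0.62 95 [-0.082 -0.036 -0.026] [0.095 0.158 0.167]
0.63 270 [-0.083 -0.048 -0.027] [0.104 0.156 0.167]
0.64 277 [-0.085 -0.051 -0.028] [0.1   0.14  0.151]
0.65 154 [-0.086 -0.051 -0.027] [0.113 0.131 0.135]
0.66 140 [-0.09  -0.065 -0.029] [0.073 0.128 0.137]
0.67 364 [-0.089 -0.06  -0.027] [0.028 0.082 0.141]
0.68 274 [-0.096 -0.074 -0.027] [0.027 0.074 0.143]
```

```bash
python3 - <<'E'
import cv2,numpy as np
a=cv2.imread('pics/top0.png')[155:345,160:400];b=cv2.imread('pics/scene0.png')[200:350,210:490]
a=cv2.resize(a,None,fx=2.5,fy=2.5,interpolation=cv2.INTER_CUBIC)[:475];b=cv2.resize(b,None,fx=2,fy=2)
cv2.imwrite('pics/crop.png',a)
E
```

```text
(no output)
```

View pics/crop.png

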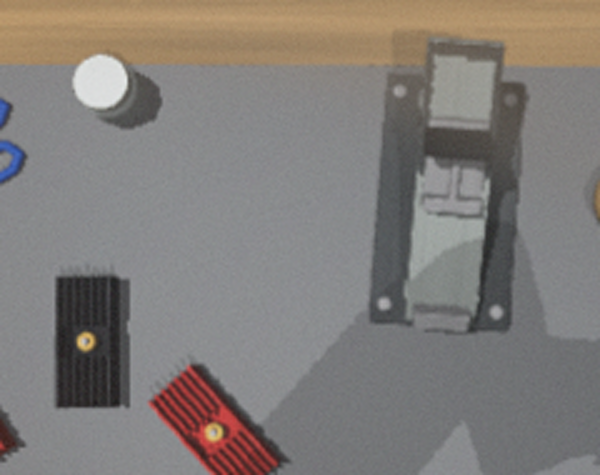

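The crop shows the right block: black, about 120x50, brass connector at crop (86,341), clear of the red ones. Now the bed frame.

```bash
cat >> h.py <<'E'
def bedfit(P,reg):
    "reg: world mask of points on plain bed; returns yaw, plane offset, midline"
    x,y,z=P[...,0],P[...,1],P[...,2]
    Q=P[reg];A=np.c_[Q[:,:2],np.ones(len(Q))]
    k=np.ones(len(Q),bool)
    for _ in range(6):
        s,*_=np.linalg.lstsq(A[k],Q[k,2],rcond=None);k=abs(A@s-Q[:,2])<.004
    n=np.r_[-s[:2],1];n/=np.linalg.norm(n);Q=Q[k]
    mid=[];
    for xx in np.arange(Q[:,0].min(),Q[:,0].max(),.006):
        r=Q[abs(Q[:,0]-xx)<.004]
        if len(r)>8: mid.append((xx,*np.percentile(r[:,1],[1,99])))
    mid=np.array(mid);return s,n,Q,mid
E
python3 - <<'E'
from h import *
for n in('top','scene'):
    c=dict(np.load(n+'0.npz'));P=cloud(c);x,y,z=P[...,0],P[...,1],P[...,2]
    line=.0375+.577*(x-.50)
    reg=(x>.495)&(x<.735)&(y>-.11)&(y<0)&(abs(z-line)<.008)&~((x>.57)&(x<.655))
    s,nn,Q,mid=bedfit(P,reg)
    print(n,len(Q),s,'slope',np.degrees(np.arccos(nn[2])),'yaw',np.degrees(np.arctan2(s[1],s[0])))
    pl=np.polyfit(mid[:,0],mid[:,1:].mean(1),1);print('mid',pl,np.median(mid[:,2]-mid[:,1]),Q[:,0].min(),Q[:,0].max())
    # ledge & handle points (height above bed)
    b=P@nn-Q.mean(0)@nn
    m=(x>.46)&(x<.52)&(y>-.09)&(y<-.01)&(b>.012)&(b<.03);print('ledge',m.sum(),np.percentile(b[m],[5,50,95]),np.percentile(P[m]@np.cross([0,1,0],nn),[1,50,99]))
    m=(x>.5)&(x<.75)&(y>-.11)&(y<0)&(b>.035)&(b<.07);ex=np.cross([0,1,0],nn);print('handle',m.sum(),np.percentile(b[m],[5,50,95]),np.percentile(P[m]@ex,[1,50,99]),np.percentile(P[m][:,1],[1,50,99]),P[m].mean(0))
    m=(x>.5)&(x<.75)&(y>-.11)&(y<0)&(b>.014)&(b<.024);print('jawlow',np.percentile(P[m]@ex,[1,5]),ex)
    print(capture) if 0 else 0
    # module top
    f=c['frame'].astype(int);m=(x>.36)&(x<.56)&(y>.21)&(y<.31)&(z>.030)&(f.max(2)-f.min(2)<50)
    m=cv2.morphologyEx(m.astype(np.uint8),cv2.MORPH_OPEN,np.ones((3,3)))>0
    print('mod',cv2.minAreaRect((P[m][:,:2]*1000).astype(np.float32)))
from rig import *
c=capture('wrist');print(c['hand_eye'],c['mtx'])
E
```

```text
top 1560 [ 0.57269327 -0.0480107  -0.25169571] slope 29.886076797510363 yaw -4.7920818394729325
mid [-0.06205768 -0.01954998] 0.06061776051248384 0.495072776341117 0.7174883988096469
ledge 175 [0.01399523 0.01952208 0.02214447] [0.43693195 0.44715027 0.4545318 ]
handle 220 [0.03720069 0.05058048 0.05400564] [0.61365261 0.62325584 0.62797234] [-0.08624351 -0.05817193 -0.03155989] [ 0.62371066 -0.05866211  0.16445739]
jawlow [0.5514088 0.5538035] [ 0.86701786 -0.          0.49653529]
mod ((465.437255859375, 278.812744140625), (116.76416778564453, 43.148990631103516), 1.9885677099227905)
scene 669 [ 0.57664359 -0.06763526 -0.25607649] slope 30.13930275741839 yaw -6.689729365582761
mid [-0.06111823 -0.01402236] 0.06068855987180711 0.49512873406937563 0.7172585519631509
ledge 112 [0.01338403 0.01834564 0.02084692] [0.43600656 0.44980711 0.45444421]
handle 231 [0.03577303 0.04479352 0.05201698] [0.61515142 0.62425696 0.62856175] [-0.08437282 -0.05249439 -0.02934408] [ 0.62813679 -0.05384385  0.1612994 ]
jawlow [0.55092043 0.55500827] [ 0.8648072  -0.          0.49868553]
mod ((470.84222412109375, 275.33111572265625), (114.45569610595703, 50.48456573486328), 0.948747456073761)
[[ 9.99999486e-01 -1.00011801e-03 -1.67228442e-04  1.75498056e-03]
 [-1.02506779e-04 -2.63781232e-01  9.64582527e-01 -1.66924588e-01]
 [-1.00880808e-03 -9.64582014e-01 -2.63781198e-01  7.16777336e-02]
 [ 0.00000000e+00  0.00000000e+00  0.00000000e+00  1.00000000e+00]] [[423.03167849   0.         315.70234521]
 [  0.         423.03167849 236.37085341]
 [  0.           0.           1.        ]]
```

```bash
cat >> h.py <<'E'
from scipy.spatial.transform import Rotation as Ro
def bedR(yaw,slope=30.):
    return Ro.from_euler('ZY',[yaw,-slope],degrees=True).as_matrix()   # cols bx,by,bz
def toolR(xa,ya):
    return np.c_[xa,ya,np.cross(xa,ya)]
def go(s,p,R):
    "shift and turn from the state s to pose p,R"
    d=np.array(p)-s['position'];r=Ro.from_matrix(R@s['tcp_rot'].T).as_rotvec()
    print('shift',np.round(d,4),'turn',np.round(r,4),'deg',round(np.degrees(np.linalg.norm(r)),1));return d,r
def rows(d,r,n,hold=0):
    import json;print(json.dumps([[[round(float(a),4) for a in d*k/n],[round(float(a),3) for a in r*k/n]] for k in range(1,n+1)]+[[[round(float(a),4) for a in d],[round(float(a),3) for a in r]]]*hold))
E
python3 - <<'E'
from h import *
from rig import *
s=read_state();B=bedR(-4.3);print(B)
d,r=go(s,[.53,-.052,.26],toolR(B[:,0],-B[:,2]));print(np.linalg.norm(d))
E
```

```text
[[ 8.63587658e-01  7.49787268e-02 -4.98592567e-01]
 [-6.49334822e-02  9.97185134e-01  3.74893634e-02]
 [ 5.00000000e-01 -3.46944695e-18  8.66025404e-01]]
shift [0.2528 0.5075 0.043 ] turn [-0.3071 -0.4551  1.0111] deg 65.9
0.5686021393560186
```

>>> play_rows --commands '[[[0.025,0.051,0.006],[-0.031,-0.046,0.101]],[[0.05,0.102,0.012],[-0.061,-0.091,0.202]],[[0.076,0.152,0.02],[-0.092,-0.137,0.303]],[[0.101,0.203,0.03],[-0.123,-0.182,0.404]],[[0.126,0.254,0.043],[-0.154,-0.228,0.506]],[[0.152,0.305,0.043],[-0.184,-0.273,0.607]],[[0.177,0.355,0.043],[-0.215,-0.319,0.708]],[[0.202,0.406,0.043],[-0.246,-0.364,0.809]],[[0.228,0.457,0.043],[-0.276,-0.41,0.91]],[[0.253,0.508,0.043],[-0.307,-0.455,1.011]]]' --gripper 0.087

```text
time_s: 1.4
position: [0.5309, -0.0503, 0.261]
tcp_rot: [[0.862, 0.502, 0.072], [-0.062, -0.037, 0.997], [0.503, -0.864, -0.001]]
force: [0.6, 0.1, 0.0]
opening: 0.999
```

>>> play_rows --commands '[[[0,0,0],[0,0,0]],[[0,0,0],[0,0,0]]]'

```text
time_s: 1.65
position: [0.5304, -0.052, 0.2607]
tcp_rot: [[0.863, 0.5, 0.075], [-0.064, -0.038, 0.997], [0.501, -0.865, -0.0]]
force: [-0.4, -0.5, 0.1]
opening: 1.003
```

```bash
cat >> h.py <<'E'
def wrist(name):
    from rig import read_state,capture
    s=read_state();c=capture('wrist');T=np.eye(4);T[:3,:3]=s['tcp_rot'];T[:3,3]=s['position'];T=T@c['hand_eye']
    cv2.imwrite(f'pics/{name}.png',c['frame'][:,:,::-1]);np.savez(name+'.npz',T=T,**c);return s,c,T
E
python3 - <<'E'
from h import *
s,c,T=wrist('w1');print(s['time_s'],s['position'],s['force'],s['joint_positions'])
E
```

```text
1.65 [ 0.53038931 -0.05198751  0.2607422 ] [-0.43095576 -0.4699037   0.09181266] [-23.21956587  10.8644286  115.11183598  21.04205646  26.86021903
 -35.48497265]
```

View pics/w1.png

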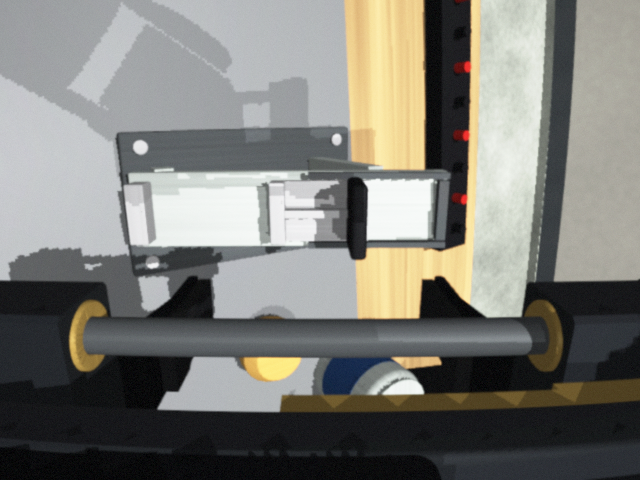

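The wrist view shows the ledge at (138,215), the jaw face at (268,212), the handle at (357,217) and the bed edges at rows ~172 and ~246. Measuring from its depth.

```bash
cat > bed.py <<'E'
from h import *
def measure(name,o=np.array([.5543,-.0539,.0683]),yaw=-4.3):
    c=dict(np.load(name+'.npz'));P=cloud(c,c['T'])
    for it in range(3):
        B=bedR(yaw);L=(P-o)@B;x,y,z=L[...,0],L[...,1],L[...,2]
        reg=(abs(z)<.006)&(abs(y)<.036)&(((x>-.055)&(x<.035))|((x>.13)&(x<.18)))
        Q=L[reg];s,*_=np.linalg.lstsq(np.c_[Q[:,:2],np.ones(len(Q))],Q[:,2],rcond=None)
        e=[]
        for xx in np.arange(-.05,.03,.005):
            r=y[(abs(x-xx)<.003)&(abs(z)<.006)&(abs(y)<.045)]
            if len(r)>8:e.append((xx,*np.percentile(r,[1,99])))
        e=np.array(e);pl=np.polyfit(e[:,0],e[:,1:].mean(1),1)
        led=x[(z>.013)&(z<.026)&(abs(y)<.024)&(x>-.09)&(x<-.04)]
        hn=(z>.044)&(z<.06)&(abs(y)<.04)&(x>.06);jl=x[(z>.012)&(z<.025)&(abs(y)<.022)&(x>.0)&(x<.13)]
        print('plane',np.round(s,4),'mid',np.round(pl,4),'w',np.round(np.median(e[:,2]-e[:,1]),4),'ledge',np.round(np.percentile(led,[1,99]),4),'jaw face',np.round(np.percentile(jl,[1,3]),4),
          'handle x',np.round(np.percentile(x[hn],[3,50,97]),4),'y',np.round(np.percentile(y[hn],[2,98]),4),'ztop',np.round(np.percentile(z[hn],[50,97]),4))
        lf=np.percentile(led,99)+.06
        o=o+B@np.array([lf,pl[1]+pl[0]*0,s[2]+s[0]*lf]);yaw+=np.degrees(np.arctan(pl[0]))
    print('o',np.round(o,4),'yaw',round(yaw,2));return o,yaw
if __name__=='__main__':
    import sys;measure(sys.argv[1])
E
python3 bed.py w1; python3 - <<'E'
# base-plate edges yaw + other views
from h import *
from bed import measure
c=dict(np.load('top0.npz'));np.savez('t.npz',T=c['cam_to_world'],**c);measure('t')
c=dict(np.load('w1.npz'));P=cloud(c,c['T']);x,y,z=P[...,0],P[...,1],P[...,2]
print('bench',np.nanmedian(z[(abs(x-.5)<.1)&(abs(y-.06)<.03)]))
m=(abs(z-.011)<.005)&(x>.42)&(x<.72)&(y>-.13)&(y<.04)
e=[(xx,np.percentile(y[m&(abs(x-xx)<.003)],98)) for xx in np.arange(.5,.66,.01)]
print('left base edge',np.round(np.polyfit(*np.array(e).T,1),4))
E
```

```text
plane [ 0.0031 -0.0029 -0.001 ] mid [ 0.0112 -0.0007] w 0.0628 ledge [-0.0764 -0.0602] jaw face [0.0393 0.0397] handle x [0.1011 0.1065 0.1124] y [-0.0266  0.0262] ztop [0.0507 0.0523]
plane [ 0.0021 -0.0086 -0.    ] mid [0.0023 0.    ] w 0.0628 ledge [-0.0761 -0.0601] jaw face [0.0394 0.0399] handle x [0.1012 0.1067 0.1126] y [-0.0266  0.0262] ztop [0.0517 0.0533]
plane [ 0.0021 -0.0096  0.    ] mid [ 0.0004 -0.    ] w 0.0628 ledge [-0.076 -0.06 ] jaw face [0.0395 0.0399] handle x [0.1013 0.1067 0.1127] y [-0.0268  0.026 ] ztop [0.0517 0.0533]
o [ 0.5545 -0.0546  0.0673] yaw -3.51
plane [ 0.0004 -0.002  -0.    ] mid [ 0.0054 -0.0002] w 0.0619 ledge [-0.0775 -0.0607] jaw face [0.038  0.0392] handle x [0.1011 0.1077 0.1126] y [-0.0263  0.0266] ztop [0.0513 0.0544]
plane [ 0.     -0.0032 -0.    ] mid [-0.0021  0.0001] w 0.0616 ledge [-0.0769 -0.06  ] jaw face [0.0386 0.0398] handle x [0.1018 0.1083 0.1133] y [-0.0265  0.0265] ztop [0.0513 0.0543]
plane [ 0.     -0.0022 -0.    ] mid [-0.0004 -0.    ] w 0.0616 ledge [-0.0769 -0.06  ] jaw face [0.0386 0.0398] handle x [0.1018 0.1083 0.1133] y [-0.0264  0.0265] ztop [0.0513 0.0543]
o [ 0.5537 -0.054   0.068 ] yaw -4.14
bench 0.000630017682168138
left base edge [-0.0713  0.0485]
```

```bash
cat >> h.py <<'E'
O=np.array([.5543,-.0543,.0675]);B=bedR(-4.0)
TH=toolR(B[:,0],-B[:,2])    # handle grasp
def bw(p): return O+B@np.array(p)
E
python3 - <<'E'
from h import *
from rig import *
s=read_state();d,r=go(s,bw([.108,0,.105]),TH);print(bw([.108,0,.105]),'bx',B[:,0],'bz',B[:,2])
E
```

```text
shift [ 0.0648 -0.0044 -0.0484] turn [0.0007 0.0017 0.0065] deg 0.4
[ 0.59523079 -0.05716216  0.21243267] bx [ 0.86391581 -0.06041088  0.5       ] bz [-0.49878203  0.03487824  0.8660254 ]
```

>>> play_rows --commands '[[[0.02,-0.001,-0.015],[0,0,0.003]],[[0.042,-0.003,-0.031],[0,0.001,0.006]],[[0.065,-0.0045,-0.0485],[0.001,0.002,0.0065]],[[0.065,-0.0045,-0.0485],[0.001,0.002,0.0065]],[[0.072,-0.005,-0.06],[0.001,0.002,0.0065]],[[0.079,-0.0055,-0.072],[0.001,0.002,0.0065]],[[0.086,-0.006,-0.084],[0.001,0.002,0.0065]],[[0.092,-0.0065,-0.096],[0.001,0.002,0.0065]],[[0.092,-0.0065,-0.096],[0.001,0.002,0.0065]],[[0.092,-0.0065,-0.096],[0.001,0.002,0.0065]]]' --gripper 0.05

```text
time_s: 2.95
position: [0.6223, -0.0584, 0.1646]
tcp_rot: [[0.864, 0.498, 0.069], [-0.06, -0.034, 0.998], [0.499, -0.866, 0.001]]
force: [-0.0, -0.5, 0.4]
opening: 0.573
```

>>> play_rows --commands '[[[0,0,0],[0,0,0]],[[0,0,0],[0,0,0]],[[0,0,0],[0,0,0]],[[0,0,0],[0,0,0]],[[0,0,0],[0,0,0]],[[0,0,0],[0,0,0]]]' --gripper 0.0

```text
time_s: 3.7
position: [0.6224, -0.0586, 0.1647]
tcp_rot: [[0.864, 0.498, 0.069], [-0.06, -0.034, 0.998], [0.5, -0.866, 0.001]]
force: [0.3, 0.4, -0.2]
opening: 0.024
```

```bash
python3 - <<'E'
from h import *
from rig import *
s=read_state();print(s['time_s'],(s['position']-O)@B,s['force']@B,s['opening']*87)
E
```

```text
3.7 [0.10770033 0.00048992 0.05010628] [ 0.09722354  0.41914255 -0.33029605] 2.1065666686228885
```

```bash
python3 - <<'E'
from h import *
from rig import *
c=capture('scene');cv2.imwrite('pics/s2.png',cv2.resize(c['frame'][150:350,170:400,::-1],None,fx=3,fy=3))
s,c,T=wrist('w2');print(s['opening'])
E
```

```text
0.01994509116195965
```

View pics/s2.png

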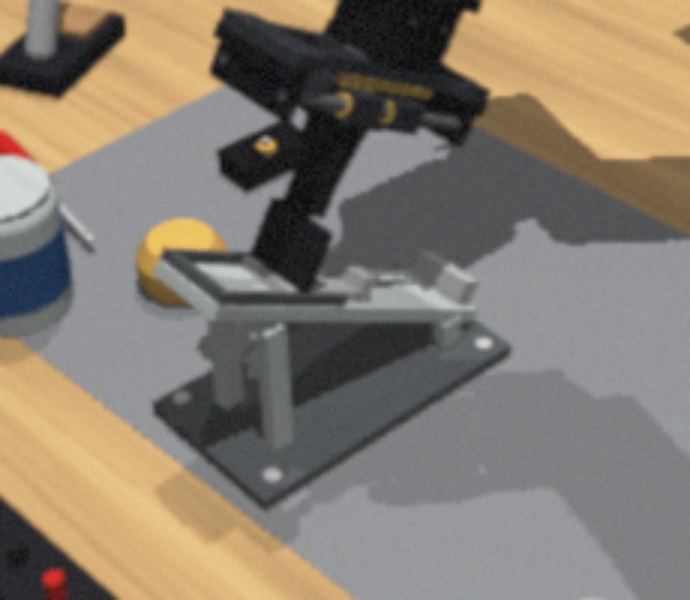

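```bash
python3 - <<'E'
from h import *
c=dict(np.load('w2.npz'))
a=c['frame'][140:400,180:480,::-1]
cv2.imwrite('pics/w2c.png',cv2.resize(a,None,fx=2.3,fy=2.3))
P=cloud(c,c['T']);L=(P-O)@B
for v,u in [(200,330),(230,330),(260,330),(290,330),(250,300),(250,360),(270,320),(310,320)]: print(v,u,np.round(L[v,u],3),c['frame'][v,u])
E
```

```text
200 330 [ 0.116  0.031 -0.001] [151 157 152]
230 330 [0.115 0.017 0.008] [249 249 249]
260 330 [0.115 0.001 0.008] [169 167 171]
290 330 [0.113 0.008 0.067] [12 14 15]
250 300 [0.102 0.019 0.049] [57 57 57]
250 360 [0.132 0.004 0.001] [230 235 231]
270 320 [0.11  0.011 0.052] [33 33 35]
310 320 [0.11  0.008 0.084] [24 23 24]
```

View pics/w2c.png

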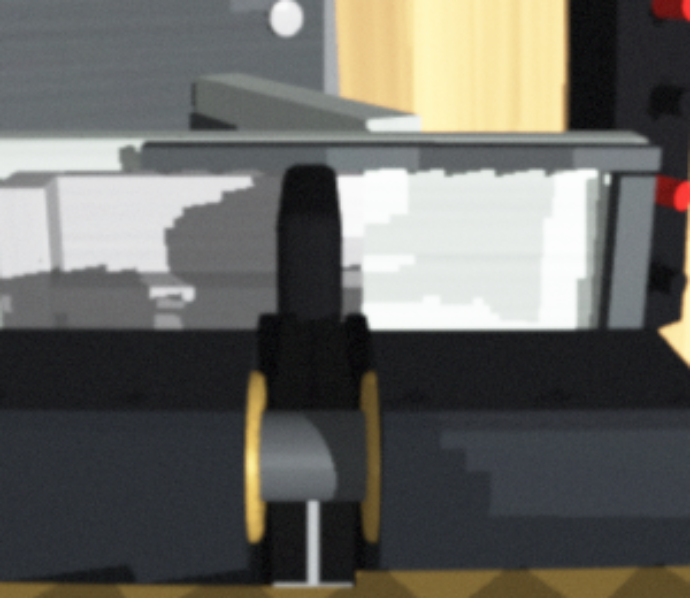

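The handle looks to be between the fingers, though the opening reading is low. Test with a short pull up the slope.

>>> play_rows --commands '[[[0.0043,-0.0003,0.0025],[0,0,0]],[[0.0086,-0.0006,0.005],[0,0,0]],[[0.013,-0.0009,0.0075],[0,0,0]],[[0.0173,-0.0012,0.01],[0,0,0]],[[0.0173,-0.0012,0.01],[0,0,0]]]'

```text
time_s: 4.42
position: [0.6404, -0.0599, 0.1752]
tcp_rot: [[0.864, 0.499, 0.069], [-0.059, -0.034, 0.998], [0.501, -0.866, 0.0]]
force: [-0.2, -0.5, 0.3]
opening: 0.004
```

```bash
cat > jw.py <<'E'
from h import *
from rig import *
import sys
s,c,T=wrist(sys.argv[1]);P=cloud(c,T);L=(P-O)@B;x,y,z=L[...,0],L[...,1],L[...,2]
print(s['time_s'],'tcp',np.round((s['position']-O)@B,4),'F',np.round(s['force']@B,2),'open mm',s['opening']*87)
m=(z>.012)&(z<.025)&(abs(y)<.022)&(x>0)&(x<.15);print('face',np.percentile(x[m],[1,3]) if m.any() else None)
t=(z>.040)&(z<.056)&(y>.012)&(y<.027)&(x>.06)&(x<.2);print('handle y12-27',t.sum(),np.percentile(x[t],[3,50,97]) if t.any() else None)
c=capture('top');P=cloud(c);L=(P-O)@B;x,y,z=L[...,0],L[...,1],L[...,2]
m=(z>.012)&(z<.025)&(abs(y)<.022)&(x>0)&(x<.15);print('top face',np.percentile(x[m],[1,3]) if m.any() else None)
E
python3 jw.py w3
```

```text
4.425 tcp [0.1285 0.0004 0.0502] F [ 0.05 -0.55  0.31] open mm 0.37491781348485226
face [0.03980649 0.04031906]
handle y12-27 1165 [0.10195575 0.10807588 0.11328784]
top face None
```

```bash
python3 - <<'E'
from h import *
for n in('w1','w2','w3'):
    c=dict(np.load(n+'.npz'));Tt=c['hand_eye'];P=cloud(c,Tt)  # tool frame
    x,y,z=P[...,0],P[...,1],P[...,2]
    for a in(-.06,-.045,-.03,-.015,0,.01,.02,.03):
        m=(abs(y-a)<.004)&(abs(z)<.05)&(abs(x)<.07)
        if n=='w1' or 1: print(n,a,m.sum(),(np.round(np.percentile(x[m],[2,98]),3),np.round(np.percentile(z[m],[2,50,98]),3)) if m.sum()>3 else '')
L=(cloud(c,c['T'])-O)@B
cv2.imwrite('pics/w3c.png',cv2.resize(c['frame'][140:400,180:480,::-1],None,fx=2.3,fy=2.3))
E
```

```text
w1 -0.06 1040 (array([-0.048,  0.049]), array([-0.012, -0.002,  0.006]))
w1 -0.045 445 (array([-0.054,  0.054]), array([-0.011, -0.006,  0.01 ]))
w1 -0.03 805 (array([-0.052,  0.053]), array([0.003, 0.008, 0.01 ]))
w1 -0.015 731 (array([-0.051,  0.052]), array([-0.004,  0.008,  0.01 ]))
w1 0 3 
w1 0.01 0 
w1 0.02 0 
w1 0.03 0 
w2 -0.06 118 (array([-0.005,  0.006]), array([-0.008, -0.001,  0.006]))
w2 -0.045 22 (array([-0.006,  0.007]), array([0.009, 0.009, 0.01 ]))
w2 -0.03 454 (array([-0.008,  0.008]), array([0.004, 0.008, 0.01 ]))
w2 -0.015 372 (array([-0.009,  0.009]), array([0.007, 0.008, 0.01 ]))
w2 0 1567 (array([-0.006,  0.005]), array([-0.008,  0.016,  0.026]))
w2 0.01 111 (array([-0.006,  0.005]), array([0.024, 0.026, 0.027]))
w2 0.02 100 (array([-0.006,  0.005]), array([0.024, 0.026, 0.027]))
w2 0.03 2850 (array([-0.067, -0.003]), array([-0.006,  0.001,  0.026]))
w3 -0.06 77 (array([-0.005,  0.005]), array([-0.008, -0.   ,  0.005]))
w3 -0.045 19 (array([-0.006,  0.006]), array([0.008, 0.009, 0.01 ]))
w3 -0.03 425 (array([-0.007,  0.007]), array([0.004, 0.008, 0.01 ]))
w3 -0.015 327 (array([-0.008,  0.008]), array([0.007, 0.008, 0.01 ]))
w3 0 1518 (array([-0.027, -0.015]), array([0.005, 0.016, 0.027]))
w3 0.01 200 (array([-0.026, -0.015]), array([0.002, 0.026, 0.027]))
w3 0.02 189 (array([-0.026, -0.015]), array([-0.002,  0.025,  0.027]))
w3 0.03 1103 (array([-0.069, -0.015]), array([-0.004, -0.   ,  0.027]))
```

View pics/w3c.png

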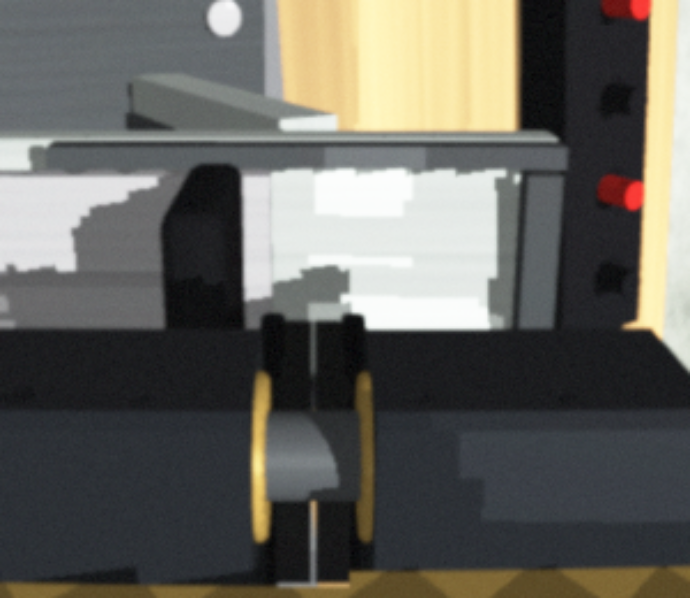

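```bash
python3 - <<'E'
from h import *
for n in('w1','w3'):
    c=dict(np.load(n+'.npz'));P=cloud(c,c['hand_eye']);x,y,z=P[...,0],P[...,1],P[...,2]
    m=(abs(z)<.0125)&(abs(x)<.07)&(y<.012)&(y>-.05)
    if n=='w3': m&=abs(x)<.01
    print(n,'tip y',np.round(np.percentile(y[m],[50,90,97,99,100]),4))
    h,_=np.histogram(y[m],np.arange(-.05,.015,.003));print(h)
    m=(abs(x)>.03)&(abs(x)<.09)&(abs(z)<.045)&(y<-.02)&(y>-.14)
    h,e=np.histogram(y[m],np.arange(-.14,-.02,.006));print('body',h,e[0])
# independent: scene & top camera, tool at current pose
from rig import *
s=read_state()
for cam in('scene','top'):
    c=capture(cam);P=cloud(c);Lt=(P-s['position'])@s['tcp_rot'];x,y,z=Lt[...,0],Lt[...,1],Lt[...,2]
    m=(abs(x)<.02)&(abs(z)<.02)
    h,e=np.histogram(y[m],np.arange(-.1,.06,.005));print(cam,list(zip(np.round(e,3),h)))
    m=(abs(x)<.1)&(abs(x)>.025)&(abs(z)<.04);h,e=np.histogram(y[m],np.arange(-.12,.06,.01));print('wide',list(zip(np.round(e,3),h)))
E
```

```text
w1 tip y [-0.0262 -0.0091 -0.0059 -0.005  -0.0038]
[167 130 206 269 293 293 319 288 258 280 271 274 282 282 240  41   0   0
   0   0   0]
body [    0     0   449  8542  6793  3563  9370 10726  8776  3984  1466  1061
   865   775  1561   297   475   586   607] -0.14
w3 tip y [-0.0236 -0.0089 -0.0062 -0.0052 -0.0044]
[  0   0  19 100 119 121 180 158 135 152 127 121 123 132 114  11   0   0
   0   0   0]
body [   0    0  452 8548 6807 3397 2881 4229 8073 1194 1822    2    0    0
    0    0    0    0    0] -0.14
scene [(np.float64(-0.1), np.int64(8)), (np.float64(-0.095), np.int64(0)), (np.float64(-0.09), np.int64(0)), (np.float64(-0.085), np.int64(0)), (np.float64(-0.08), np.int64(0)), (np.float64(-0.075), np.int64(10)), (np.float64(-0.07), np.int64(36)), (np.float64(-0.065), np.int64(52)), (np.float64(-0.06), np.int64(51)), (np.float64(-0.055), np.int64(47)), (np.float64(-0.05), np.int64(43)), (np.float64(-0.045), np.int64(46)), (np.float64(-0.04), np.int64(39)), (np.float64(-0.035), np.int64(40)), (np.float64(-0.03), np.int64(37)), (np.float64(-0.025), np.int64(37)), (np.float64(-0.02)
[... 2046 characters left out ...]
nt64(1)), (np.float64(0.04), np.int64(14)), (np.float64(0.045), np.int64(72)), (np.float64(0.05), np.int64(42))]
wide [(np.float64(-0.12), np.int64(885)), (np.float64(-0.11), np.int64(79)), (np.float64(-0.1), np.int64(234)), (np.float64(-0.09), np.int64(53)), (np.float64(-0.08), np.int64(25)), (np.float64(-0.07), np.int64(0)), (np.float64(-0.06), np.int64(0)), (np.float64(-0.05), np.int64(0)), (np.float64(-0.04), np.int64(0)), (np.float64(-0.03), np.int64(0)), (np.float64(-0.02), np.int64(0)), (np.float64(-0.01), np.int64(0)), (np.float64(-0.0), np.int64(0)), (np.float64(0.01), np.int64(0)), (np.float64(0.02), np.int64(0)), (np.float64(0.03), np.int64(12)), (np.float64(0.04), np.int64(107))]
```

The scene and wrist cameras both show the fingertips about 4 mm *behind* the reported TCP, not 25 mm ahead, and the body front at -75 mm. The reported point is therefore about 29 mm further along than stated, and the real grasp point is at tool y of about -23.5 mm. The first attempt closed above the handle without touching it. I'll redo it with that offset.

>>> play_rows --commands '[[[-0.01,0.0007,0.0173],[0,0,0]],[[-0.0165,0.001,0.0075],[0,0,0]],[[-0.0227,0.0015,-0.0016],[0,0,0]],[[-0.0227,0.0015,-0.0016],[0,0,0]],[[-0.0227,0.0015,-0.0016],[0,0,0]],[[-0.0227,0.0015,-0.0016],[0,0,0]],[[-0.0175,0.0011,-0.011],[0,0,0]],[[-0.0125,0.0008,-0.02],[0,0,0]],[[-0.0075,0.0005,-0.0285],[0,0,0]],[[-0.0029,0.0002,-0.036],[0,0,0]]]' --gripper 0.05

```text
time_s: 5.88
position: [0.637, -0.0595, 0.1377]
tcp_rot: [[0.865, 0.498, 0.069], [-0.06, -0.034, 0.998], [0.499, -0.867, 0.001]]
force: [0.3, -0.2, 0.3]
opening: 0.574
```

>>> play_rows --commands '[[[0,0,0],[0,0,0]],[[0,0,0],[0,0,0]],[[0,0,0],[0,0,0]],[[0,0,0],[0,0,0]],[[0,0,0],[0,0,0]],[[0,0,0],[0,0,0]]]' --gripper 0.0

```text
time_s: 6.62
position: [0.6366, -0.0596, 0.1389]
tcp_rot: [[0.864, 0.498, 0.069], [-0.06, -0.034, 0.998], [0.5, -0.866, 0.001]]
force: [-2.2, -0.7, 2.0]
opening: 0.134
```

```bash
python3 jw.py w4
```

```text
6.625 tcp [0.1071 0.0005 0.0207] F [-0.88 -0.9   2.79] open mm 11.636821873758665
face [0.03962906 0.040034  ]
handle y12-27 1580 [0.10169875 0.10721978 0.1128003 ]
top face [0.11271165 0.11290236]
```

Gripped: 11.6 mm on the 12 mm plate. Pull up the slope.

>>> play_rows --commands '[[[0.0058,-0.0004,0.0034],[0,0,0]],[[0.0117,-0.0008,0.0068],[0,0,0]],[[0.0175,-0.0012,0.0101],[0,0,0]],[[0.0233,-0.0016,0.0135],[0,0,0]],[[0.0292,-0.002,0.0169],[0,0,0]],[[0.035,-0.0025,0.0203],[0,0,0]],[[0.0408,-0.0029,0.0236],[0,0,0]],[[0.0467,-0.0033,0.027],[0,0,0]],[[0.0467,-0.0033,0.027],[0,0,0]]]'

```text
time_s: 7.85
position: [0.6841, -0.0628, 0.1665]
tcp_rot: [[0.864, 0.499, 0.068], [-0.059, -0.034, 0.998], [0.501, -0.866, 0.0]]
force: [-2.5, 0.2, 4.7]
opening: 0.136
```

```bash
python3 jw.py w5
```

```text
7.85 tcp [0.1622 0.0005 0.0207] F [0.12 0.03 5.31] open mm 11.848715642963988
face [0.09469969 0.09509122]
handle y12-27 1564 [0.15675327 0.16223216 0.16782178]
top face None
```

>>> play_rows --commands '[[[0,0,0],[0,0,0]],[[0,0,0],[0,0,0]],[[0,0,0],[0,0,0]],[[0,0,0],[0,0,0]],[[-0.006,0.0004,0.0104],[0,0,0]],[[-0.016,0.0012,0.028],[0,0,0]],[[-0.032,0.0022,0.056],[0,0,0]],[[-0.032,0.0022,0.056],[0,0,0]]]' --gripper 0.05

```text
time_s: 8.95
position: [0.6517, -0.0609, 0.2247]
tcp_rot: [[0.862, 0.502, 0.069], [-0.059, -0.035, 0.998], [0.503, -0.864, -0.001]]
force: [0.2, 0.7, 0.2]
opening: 0.577
```

```bash
python3 jw.py w6; python3 - <<'E'
from h import *
from rig import *
s=read_state();a=np.radians(1.5)
R=toolR(np.array([np.sin(a),-np.cos(a),0]),np.array([0,0,-1.]))
d,r=go(s,[.466,.277,.21],R);print(s['position'],s['joint_positions'])
E
```

```text
8.95 tcp [0.1632 0.0003 0.0874] F [0.21 0.73 0.08] open mm 50.15905185251162
face [0.09463538 0.09525092]
handle y12-27 751 [0.15639555 0.16233696 0.1677968 ]
top face [0.11904272 0.11978546]
shift [-0.1855  0.3377 -0.0124] turn [ 0.4141  0.3973 -1.4391] deg 88.8
[ 0.65150497 -0.06073316  0.22235587] [-18.61382501  23.65122993 102.18899296  16.8835889   25.92585829
 -28.02641914]
```

Jaw stays open (face at 95 mm). Now go over the module.

>>> play_rows --commands '[[[-0.012,0.034,0.012],[0.041,0.04,-0.144]],[[-0.03,0.068,0.015],[0.083,0.079,-0.288]],[[-0.05,0.101,0.015],[0.124,0.119,-0.432]],[[-0.07,0.135,0.015],[0.166,0.159,-0.576]],[[-0.09,0.169,0.01],[0.207,0.199,-0.72]],[[-0.11,0.203,0.01],[0.248,0.238,-0.863]],[[-0.13,0.236,0],[0.29,0.278,-1.007]],[[-0.15,0.27,0],[0.331,0.318,-1.151]],[[-0.168,0.304,-0.006],[0.373,0.358,-1.295]],[[-0.1855,0.338,-0.0125],[0.414,0.397,-1.439]]]' --gripper 0.075

```text
time_s: 10.3
position: [0.4656, 0.2787, 0.2081]
tcp_rot: [[0.022, -0.002, 1.0], [-1.0, 0.002, 0.022], [-0.002, -1.0, -0.002]]
force: [0.2, -0.5, -0.3]
opening: 0.86
```

>>> play_rows --commands '[[[0,0,0],[0,0,0]],[[0,0,0],[0,0,0]],[[0,0,0],[0,0,0]]]'

```text
time_s: 10.68
position: [0.4664, 0.2766, 0.2091]
tcp_rot: [[0.026, 0.001, 1.0], [-1.0, 0.0, 0.026], [-0.0, -1.0, 0.001]]
force: [0.2, 1.1, -0.8]
opening: 0.863
```

```bash
python3 - <<'E'
from h import *
s,c,T=wrist('w7');print(s['time_s'],s['position'],np.round(s['tcp_rot'],3),s['joint_positions'])
P=cloud(c,T);x,y,z=P[...,0],P[...,1],P[...,2];f=c['frame'].astype(int)
L=(P-s['position'])@s['tcp_rot']
for lo in(.012,.033):
    m=(x>.36)&(x<.56)&(y>.215)&(y<.335)&(z>lo)&(z<.046)&(f.max(2)-f.min(2)<60)
    m=cv2.morphologyEx(m.astype(np.uint8),cv2.MORPH_OPEN,np.ones((3,3)))
    n,lab,st,_=cv2.connectedComponentsWithStats(m);k=1+np.argmax(st[1:,4]);m=lab==k
    r=cv2.minAreaRect((P[m][:,:2]*1000).astype(np.float32));print(lo,m.sum(),r,np.percentile(z[m],[5,50,95]),np.percentile(x[m],[.5,99.5]),np.percentile(y[m],[.5,99.5]))
b=(f[...,0]-f[...,2]>60)&(z>.03)&(z<.06)&(abs(x-.466)<.03)&(abs(y-.277)<.03);print('brass',b.sum(),P[b].mean(0) if b.any() else '')
E
```

```text
10.675 [0.46644839 0.27664    0.20914663] [[ 0.026  0.001  1.   ]
 [-1.     0.     0.026]
 [-0.    -1.     0.001]] [1.88561795e+01 2.44721160e+01 9.45824120e+01 8.51862973e-03
 6.08995641e+01 1.07354452e+02]
0.012 855 ((467.10260009765625, 252.47052001953125), (120.5895767211914, 6.195330619812012), 1.2692933082580566) [0.01483547 0.03927563 0.04095208] [0.40775952 0.52714491] [0.2484852  0.25468939]
0.033 429 ((486.9978942871094, 251.41001892089844), (80.34283447265625, 3.1899378299713135), 1.2587257623672485) [0.03568289 0.0397583  0.04108582] [0.44727818 0.52713329] [0.24926601 0.25363013]
brass 0
```

View pics/w7.png

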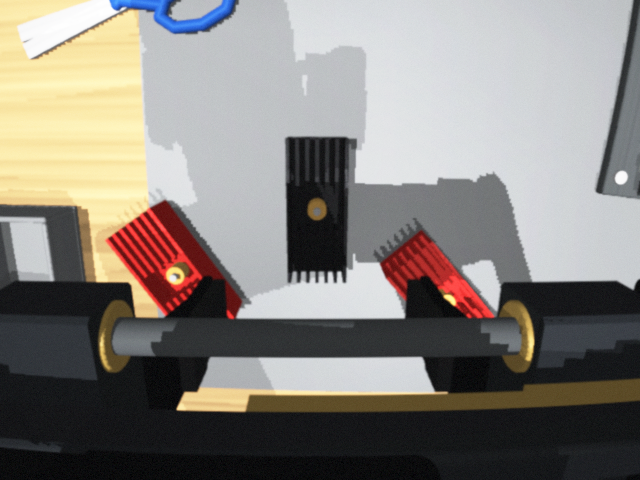

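The wrist view shows the large black module at columns 286–349, rows 137–282, brass connector at (317,209). Refitting with the fins closed over.

```bash
python3 - <<'E'
from h import *
c=dict(np.load('w7.npz'));P=cloud(c,c['T']);x,y,z=P[...,0],P[...,1],P[...,2]
m=np.zeros(z.shape,bool);m[130:290,278:358]=True
t=m&(z>.034)&(z<.046)
r=cv2.minAreaRect((P[t][:,:2]*1000).astype(np.float32));print(t.sum(),r,np.median(z[t]))
# side edges per slice -> yaw
e=np.array([(xx,*np.percentile(y[t&(abs(x-xx)<.004)],[1,99])) for xx in np.arange(.415,.52,.008)]);
for k in(1,2): print(np.degrees(np.arctan(np.polyfit(e[:,0],e[:,k],1))),np.polyfit(e[:,0],e[:,k],1)[0]*.467+np.polyfit(e[:,0],e[:,k],1)[1])
print(np.percentile(x[t],[.5,99.5]))
b=m&(z>.03)&(c['frame'][...,0].astype(int)-c['frame'][...,2]>60);print(b.sum(),P[b].mean(0))
for cc in((186.,),):
  pass
E
```

```text
3381 ((466.4419860839844, 274.43231201171875), (120.33182525634766, 50.257904052734375), 1.3857871294021606) 0.03982593445297172
[ 1.29620295 13.45096086] 0.24974046660695548
[ 1.51693341 16.00093887] 0.2991300596496667
[0.40715434 0.52640057]
0 [nan nan nan]<stdin>:10: RuntimeWarning: Mean of empty slice.
  ret = um.true_divide(
```

>>> play_rows --commands '[[[0,-0.0022,-0.04],[0,0,0]],[[0,-0.0022,-0.085],[0,0,0]],[[0,-0.0022,-0.125],[0,0,0]],[[0,-0.0022,-0.15],[0,0,0]],[[0,-0.0022,-0.17],[0,0,0]],[[0,-0.0022,-0.187],[0,0,0]],[[0,-0.0022,-0.198],[0,0,0]],[[0,-0.0022,-0.206],[0,0,0]],[[0,-0.0022,-0.206],[0,0,0]]]' --gripper 0.07

```text
time_s: 11.85
position: [0.4659, 0.2751, 0.003]
tcp_rot: [[0.026, 0.0, 1.0], [-1.0, 0.001, 0.026], [-0.001, -1.0, 0.0]]
force: [0.3, -0.1, 0.9]
opening: 0.805
```

>>> play_rows --commands '[[[0,0,0],[0,0,0]],[[0,0,0],[0,0,0]],[[0,0,0],[0,0,0]],[[0,0,0],[0,0,0]],[[0,0,0],[0,0,0]],[[0,0,0],[0,0,0]]]' --gripper 0.03

```text
time_s: 12.6
position: [0.4663, 0.2754, 0.0037]
tcp_rot: [[0.026, 0.001, 1.0], [-1.0, 0.001, 0.026], [-0.001, -1.0, 0.001]]
force: [-1.5, 2.7, 5.9]
opening: 0.573
```

```bash
python3 - <<'E'
from rig import *
s=read_state();print(s['time_s'],s['position'],s['force'],s['opening']*87)
E
```

```text
12.6 [0.46629732 0.2754039  0.00371773] [-1.54416825  2.73662573  5.94510462] 49.88465244080485
```

>>> play_rows --commands '[[[0,0,0.015],[0,0,0]],[[0,0,0.04],[0,0,0]],[[0,0,0.08],[0,0,0]],[[0,0,0.13],[0,0,0]],[[0,0,0.18],[0,0,0]],[[0,0,0.2],[0,0,0]],[[0,0,0.2],[0,0,0]]]'

```text
time_s: 13.48
position: [0.4662, 0.2751, 0.2047]
tcp_rot: [[0.026, 0.003, 1.0], [-1.0, 0.001, 0.026], [-0.001, -1.0, 0.003]]
force: [0.4, -0.6, -5.4]
opening: 0.571
```

```bash
python3 - <<'E'
from h import *
from rig import *
s=read_state();TM=toolR(-B[:,1],-B[:,2]);a=np.radians(1.4)
# module is yawed 1.4, tool yaw:
print(np.degrees(np.arctan2(s['tcp_rot'][0,0],-s['tcp_rot'][1,0])),s['time_s'],s['force'],s['opening']*87,s['position'])
d,r=go(s,bw([.006,0,.08]),TM)
E
```

```text
1.5086935960254961 13.475 [ 0.35719668 -0.57745345 -5.41804556] 49.6570299637039 [0.46620291 0.27508982 0.20470481]
shift [ 0.0534 -0.327  -0.0649] turn [-0.0127 -0.5205 -0.0943] deg 30.3
```

>>> play_rows --commands '[[[0.005,-0.02,0],[-0.001,-0.052,-0.009]],[[0.01,-0.05,0],[-0.002,-0.104,-0.019]],[[0.016,-0.09,0],[-0.004,-0.156,-0.028]],[[0.022,-0.135,0],[-0.005,-0.208,-0.038]],[[0.028,-0.18,0],[-0.006,-0.26,-0.047]],[[0.034,-0.225,-0.005],[-0.008,-0.312,-0.057]],[[0.04,-0.265,-0.02],[-0.009,-0.365,-0.066]],[[0.046,-0.3,-0.035],[-0.01,-0.417,-0.076]],[[0.05,-0.32,-0.05],[-0.012,-0.47,-0.085]],[[0.0534,-0.327,-0.065],[-0.0127,-0.5205,-0.0943]]]'

```text
time_s: 14.72
position: [0.5176, -0.0356, 0.1498]
tcp_rot: [[-0.049, 0.462, 0.886], [-0.999, -0.004, -0.054], [-0.021, -0.887, 0.461]]
force: [0.7, 0.3, -4.9]
opening: 0.57
```

>>> play_rows --commands '[[[0,0,0],[0,0,0]],[[0,0,0],[0,0,0]],[[0,0,0],[0,0,0]]]'

```text
time_s: 15.1
position: [0.52, -0.0349, 0.1526]
tcp_rot: [[-0.047, 0.466, 0.883], [-0.999, -0.005, -0.05], [-0.018, -0.885, 0.466]]
force: [-0.2, -0.8, -4.8]
opening: 0.57
```

```bash
cat > ck.py <<'E'
from h import *
from rig import *
import sys
s,c,T=wrist(sys.argv[1]);print(s['time_s'],'bed',np.round((s['position']-O)@B,4),'F',np.round(s['force']@B,2),'world F',np.round(s['force'],1),'open',s['opening']*87,'roterr',np.round(np.degrees(Ro.from_matrix(B.T@s['tcp_rot']@np.array([[0,-1,0],[0,0,-1],[1,0,0]]).T.T).as_rotvec()),2))
print('R in bed',np.round(B.T@s['tcp_rot'],3).tolist())
for n,P in(('wrist',cloud(c,T)),)+tuple((k,cloud(capture(k))) for k in('top','scene')):
    L=(P-O)@B;x,y,z=L[...,0],L[...,1],L[...,2]
    h=float(sys.argv[2]);m=(abs(z-h)<.006)&(abs(y)<.045)&(x>-.08)&(x<.08)
    if m.sum()>30: print(n,m.sum(),'x',np.round(np.percentile(x[m],[.5,99.5]),4),'y',np.round(np.percentile(y[m],[.5,99.5]),4),'z med',np.round(np.median(z[m]),4),'slope',np.round(np.linalg.lstsq(np.c_[x[m],y[m],np.ones(m.sum())],z[m],rcond=None)[0],3),cv2.minAreaRect((L[m][:,:2]*1000).astype(np.float32)))
E
python3 ck.py w8 .1165
```

```text
15.1 bed [0.0117 0.017  0.0915] F [-2.57 -0.83 -4.1 ] world F [-0.2 -0.8 -4.8] open 49.58973028355857 roterr [1.57 2.22 0.65]
R in bed [[0.011, -0.039, 0.999], [-1.0, 0.027, 0.012], [-0.028, -0.999, -0.039]]
wrist 5363 x [-0.0194  0.0732] y [-0.0189  0.0444] z med 0.1165 slope [-0.001 -0.002  0.117] ((25.724233627319336, 12.231464385986328), (95.22795104980469, 65.56918334960938), 0.6283091306686401)
top 129 x [-0.0043  0.073 ] y [-0.0171  0.043 ] z med 0.116 slope [ 0.043 -0.021  0.115] ((34.30363845825195, 13.295345306396484), (61.60961151123047, 78.02152252197266), 88.8348617553711)
scene 283 x [-0.0475  0.0741] y [-0.0086  0.0441] z med 0.1168 slope [-0.009 -0.027  0.118] ((12.536911010742188, 18.00994300842285), (53.775726318359375, 124.67752838134766), 88.76943969726562)
```

The last rows were speed-limited, so I'll complete the move by the remaining delta.

```bash
cat > dl.py <<'E'
from h import *
from rig import *
import sys
s=read_state();TM=toolR(-B[:,1],-B[:,2]);go(s,bw([float(a) for a in sys.argv[1:4]]),TM if len(sys.argv)<5 else TH)
E
python3 dl.py .006 0 .06
```

```text
shift [ 0.0094 -0.0176 -0.0304] turn [-0.0206 -0.0367 -0.0233] deg 2.8
```

>>> play_rows --commands '[[[0.003,-0.006,-0.007],[-0.007,-0.012,-0.008]],[[0.006,-0.012,-0.015],[-0.014,-0.024,-0.016]],[[0.0094,-0.0176,-0.023],[-0.0206,-0.0367,-0.0233]],[[0.0094,-0.0176,-0.0304],[-0.0206,-0.0367,-0.0233]],[[0.0094,-0.0176,-0.0304],[-0.0206,-0.0367,-0.0233]],[[0.0094,-0.0176,-0.0304],[-0.0206,-0.0367,-0.0233]]]'

```text
time_s: 16.0
position: [0.5296, -0.053, 0.1224]
tcp_rot: [[-0.07, 0.499, 0.864], [-0.998, -0.035, -0.061], [0.0, -0.866, 0.5]]
force: [-0.5, 0.5, -4.9]
opening: 0.572
```

```bash
python3 ck.py w9 .0965;python3 dl.py .006 0 .01
```

```text
16.0 bed [ 0.006  -0.0004  0.06  ] F [-2.93  0.45 -3.91] world F [-0.5  0.5 -4.9] open 49.723756171553056 roterr [-0.03  0.01 -0.03]
R in bed [[-0.0, -0.0, 1.0], [-1.0, -0.001, -0.0], [0.001, -1.0, -0.0]]
wrist 13964 x [-0.0164  0.0662] y [-0.0363  0.0322] z med 0.0959 slope [ 0.003 -0.001  0.096] ((23.299583435058594, -2.186107635498047), (74.53966522216797, 86.14371490478516), 89.86884307861328)
top 291 x [-0.0054  0.0662] y [-0.0337  0.0251] z med 0.0967 slope [-0.004  0.003  0.097] ((30.35689926147461, -3.548694610595703), (74.54483032226562, 60.92559051513672), 3.327702760696411)
scene 402 x [-0.0547  0.0663] y [-0.0354  0.0372] z med 0.0953 slope [-0.006 -0.018  0.095] ((4.488643646240234, -0.32990264892578125), (76.10482025146484, 126.35846710205078), 83.4894027709961)
shift [ 0.0249 -0.0014 -0.0434] turn [0.0002 0.0002 0.0007] deg 0.0
```

>>> play_rows --commands '[[[0.006,-0.0003,-0.011],[0,0,0]],[[0.0125,-0.0007,-0.022],[0,0,0]],[[0.0187,-0.001,-0.0325],[0,0,0]],[[0.0249,-0.0014,-0.0434],[0,0,0]],[[0.0262,-0.0015,-0.0456],[0,0,0]],[[0.0274,-0.0016,-0.0477],[0,0,0]],[[0.0274,-0.0016,-0.0477],[0,0,0]],[[0.0274,-0.0016,-0.0477],[0,0,0]]]'

```text
time_s: 17.15
position: [0.5567, -0.0545, 0.0747]
tcp_rot: [[-0.071, 0.498, 0.864], [-0.997, -0.035, -0.061], [-0.0, -0.866, 0.5]]
force: [-1.2, -0.4, -4.2]
opening: 0.57
```

```bash
python3 ck.py w10 .042
```

```text
17.15 bed [ 0.0057 -0.0001  0.0051] F [-3.07 -0.47 -3.08] world F [-1.2 -0.4 -4.2] open 49.59857360592478 roterr [-0.02  0.02 -0.06]
R in bed [[-0.001, -0.0, 1.0], [-1.0, -0.0, -0.001], [0.0, -1.0, -0.0]]
wrist 13798 x [-0.0166  0.0659] y [-0.0362  0.0327] z med 0.041 slope [ 0.001 -0.001  0.041] ((22.99256134033203, -1.6755523681640625), (74.67474365234375, 86.04621124267578), 89.97746276855469)
top 261 x [-0.003   0.0653] y [-0.0327  0.0245] z med 0.0418 slope [-0.015  0.013  0.042] ((30.889942169189453, -2.287080764770508), (70.27366638183594, 59.65229797363281), 2.84810209274292)
scene 401 x [-0.0559  0.0663] y [-0.0352  0.0375] z med 0.0403 slope [-0.007 -0.006  0.041] ((4.940944671630859, -0.08927154541015625), (124.31037902832031, 75.78050231933594), 2.066943883895874)
```

>>> play_rows --commands '[[[0.0006,0,-0.001],[0,0,0]],[[-0.0007,0.0001,-0.0017],[0,0,0]],[[-0.002,0.0002,-0.0025],[0,0,0]],[[-0.0033,0.0003,-0.0032],[0,0,0]],[[-0.0042,0.0003,-0.0037],[0,0,0]],[[-0.0042,0.0003,-0.0037],[0,0,0]]]'

```text
time_s: 18.05
position: [0.5525, -0.0541, 0.0707]
tcp_rot: [[-0.071, 0.498, 0.864], [-0.997, -0.035, -0.062], [-0.001, -0.866, 0.5]]
force: [-0.5, 0.8, -1.0]
opening: 0.573
```

```bash
python3 ck.py w11 .041; python3 - <<'E'
from h import *
c=dict(np.load('w11.npz'));L=(cloud(c,c['T'])-O)@B;x,y,z=L[...,0],L[...,1],L[...,2]
for a in(.025,.035,.045,.053):
    m=(abs(x-a)<.003)&(z>.034)&(z<.048)&(abs(y)<.045);print(a,np.percentile(y[m],[1,99]))
E
```

```text
18.05 bed [0.     0.0001 0.0037] F [-1.03  0.78 -0.57] world F [-0.5  0.8 -1. ] open 49.81888057381985 roterr [ 0.    0.03 -0.06]
R in bed [[-0.001, -0.001, 1.0], [-1.0, 0.0, -0.001], [-0.0, -1.0, -0.001]]
wrist 13645 x [-0.0223  0.0602] y [-0.0361  0.0328] z med 0.0396 slope [ 0.001 -0.001  0.039] ((17.50204086303711, -1.7424812316894531), (74.31507873535156, 85.77980041503906), 89.72077941894531)
top 257 x [-0.0091  0.0596] y [-0.0333  0.0258] z med 0.0405 slope [-0.002 -0.     0.04 ] ((24.80544662475586, -4.36326789855957), (60.02892303466797, 71.51721954345703), 87.0777359008789)
scene 400 x [-0.0585  0.061 ] y [-0.0342  0.0379] z med 0.039 slope [-0.008 -0.006  0.039] ((-0.016544342041015625, 0.09477996826171875), (76.43705749511719, 122.47638702392578), 88.38150024414062)
0.025 [-0.02648196  0.02310644]
0.035 [-0.02655486  0.02307727]
0.045 [-0.02654857  0.0229955 ]
0.053 [-0.02659879  0.0227377 ]
```

```bash
python3 - <<'E'
from h import *
from rig import *
def rep(n,L):
    x,y,z=L[...,0],L[...,1],L[...,2]
    for a in(.02,.045,.065,.075,.085,.12,.18):
        o=[]
        for lo,hi in((-.005,.005),(.005,.012),(.033,.047)):
            m=(abs(x-a)<.004)&(z>lo)&(z<hi)&(abs(y)<.04);o.append(np.round(np.percentile(y[m],[1,99]),4) if m.sum()>4 else None)
        print(n,a,o)
c=dict(np.load('w11.npz'));rep('w',(cloud(c,c['T'])-O)@B)
c=capture('top');rep('top',(cloud(c)-O)@B)
c=dict(np.load('w1.npz'));rep('w1',(cloud(c,c['T'])-O)@B)
E
```

```text
w 0.02 [None, array([-0.0237,  0.0203]), array([-0.0265,  0.0228])]
w 0.045 [array([0.0308, 0.0311]), array([-0.0237,  0.0202]), array([-0.0266,  0.023 ])]
w 0.065 [array([-0.0321,  0.0302]), None, None]
w 0.075 [array([-0.0275,  0.0257]), array([-0.0321,  0.0307]), None]
w 0.085 [array([-0.0273,  0.0257]), array([-0.0322,  0.0305]), None]
w 0.12 [array([-0.0276,  0.0257]), None, None]
w 0.18 [None, None, None]
top 0.02 [array([-0.0315,  0.0321]), array([-0.0228,  0.0188]), array([-0.0253,  0.0231])]
top 0.045 [array([-0.0318,  0.0321]), array([-0.0219,  0.0092]), array([-0.0254,  0.0228])]
top 0.065 [array([-0.0293,  0.0291]), None, None]
top 0.075 [array([-0.0262,  0.0319]), array([-0.0303,  0.0313]), None]
top 0.085 [array([-0.0253,  0.0264]), array([-0.031 ,  0.0306]), None]
top 0.12 [array([-0.0299,  0.0239]), array([-0.0302,  0.0311]), None]
top 0.18 [array([-0.0288,  0.0311]), array([-0.0298,  0.0316]), None]
w1 0.02 [array([-0.0315,  0.0311]), None, None]
w1 0.045 [array([-0.0322,  0.031 ]), array([0.024 , 0.0243]), None]
w1 0.065 [array([-0.0325,  0.0312]), array([-0.0255,  0.0238]), None]
w1 0.075 [array([-0.0276,  0.0313]), array([-0.0323,  0.0303]), None]
w1 0.085 [array([-0.0279,  0.0312]), array([-0.0325,  0.0303]), None]
w1 0.12 [array([-0.0277,  0.0312]), array([-0.0318,  0.0308]), None]
w1 0.18 [array([-0.0278,  0.0306]), array([-0.0321,  0.0299]), None]
```

>>> play_rows --commands '[[[0.0001,0.001,0],[0,0,0]],[[-0.0005,0.0011,-0.0003],[0,0,0]],[[-0.001,0.0011,-0.0006],[0,0,0]],[[-0.001,0.0011,-0.0006],[0,0,0]]]'

```text
time_s: 18.75
position: [0.5521, -0.0532, 0.0704]
tcp_rot: [[-0.071, 0.499, 0.863], [-0.997, -0.035, -0.061], [-0.0, -0.866, 0.501]]
force: [0.2, -1.8, 2.3]
opening: 0.568
```

```bash
python3 ck.py w12 .041; python3 - <<'E'
from h import *
c=dict(np.load('w12.npz'));L=(cloud(c,c['T'])-O)@B;x,y,z=L[...,0],L[...,1],L[...,2]
for a in(.025,.053):
    m=(abs(x-a)<.003)&(z>.034)&(z<.048)&(abs(y)<.045);print(a,np.percentile(y[m],[1,99]))
E
```

```text
18.75 bed [-0.0005  0.001   0.0037] F [ 1.43 -1.77  1.87] world F [ 0.2 -1.8  2.3] open 49.381719274238854 roterr [-0.   -0.04 -0.06]
R in bed [[-0.001, 0.001, 1.0], [-1.0, -0.0, -0.001], [0.0, -1.0, 0.001]]
wrist 13672 x [-0.0229  0.0597] y [-0.0352  0.0337] z med 0.0397 slope [ 0.001 -0.001  0.039] ((16.756855010986328, -0.7936134338378906), (74.62474060058594, 86.08563232421875), 89.8337631225586)
top 252 x [-0.0089  0.059 ] y [-0.0312  0.0264] z med 0.0404 slope [-0.008 -0.001  0.041] ((24.823989868164062, -0.8402595520019531), (69.30274963378906, 59.92517852783203), 2.084829092025757)
scene 400 x [-0.0609  0.0595] y [-0.0362  0.0385] z med 0.0391 slope [-0.006 -0.008  0.039] ((0.15248489379882812, 0.3562889099121094), (121.25946044921875, 76.35913848876953), 2.3908119201660156)
0.025 [-0.02565883  0.02396128]
0.053 [-0.02580776  0.02361603]
```

Ledge contact is felt: Fx went from -1.0 to +1.4 N and the motion stalled. The module now matches the bed centre in the same view. Release and retreat square to the bed.

>>> play_rows --commands '[[[0,0,0],[0,0,0]],[[0,0,0],[0,0,0]],[[0,0,0],[0,0,0]],[[0,0,0],[0,0,0]],[[-0.005,0.0003,0.0087],[0,0,0]],[[-0.0125,0.0009,0.0217],[0,0,0]],[[-0.025,0.0017,0.0433],[0,0,0]],[[-0.042,0.003,0.0736],[0,0,0]],[[-0.042,0.003,0.0736],[0,0,0]]]' --gripper 0.075

```text
time_s: 20.02
position: [0.5091, -0.0499, 0.1445]
tcp_rot: [[-0.07, 0.499, 0.864], [-0.998, -0.035, -0.061], [-0.0, -0.866, 0.5]]
force: [-0.4, -0.6, 0.5]
opening: 0.859
```

```bash
python3 ck.py w13 .040; python3 dl.py .163 0 .075 h; python3 - <<'E'
from h import *
c=dict(np.load('w13.npz'));L=(cloud(c,c['T'])-O)@B;x,y,z=L[...,0],L[...,1],L[...,2]
for a in(-.05,.025,.053):
    m=(abs(x-a)<.003)&(z>.034)&(z<.048)&(abs(y)<.045);print(a,np.percentile(y[m],[1,99]))
m=(abs(x-.065)<.004)&(abs(z)<.005)&(abs(y)<.04);print('bed',np.percentile(y[m],[1,99]))
m=(z>.012)&(z<.025)&(abs(y)<.022)&(x>.07)&(x<.15);print('face',np.percentile(x[m],[1,3]))
from rig import *
print(read_state()['joint_positions'])
E
```

```text
20.025 bed [-0.0008  0.0012  0.0894] F [-0.04 -0.59  0.62] world F [-0.4 -0.6  0.5] open 74.76427632912471 roterr [-0.01  0.   -0.02]
R in bed [[-0.0, -0.0, 1.0], [-1.0, -0.0, -0.0], [0.0, -1.0, -0.0]]
wrist 6093 x [-0.035   0.0596] y [-0.0257  0.0243] z med 0.0396 slope [0.004 0.001 0.039] ((10.977203369140625, -0.7369575500488281), (50.413429260253906, 97.60943603515625), 89.81073760986328)
top 426 x [-0.0614  0.0592] y [-0.0247  0.0252] z med 0.0405 slope [-0.002  0.008  0.04 ] ((-1.0829505920410156, 0.20412063598632812), (50.17378234863281, 122.3513412475586), 89.9130630493164)
scene 436 x [-0.0606  0.0594] y [-0.0247  0.0279] z med 0.0385 slope [-0.004 -0.014  0.038] ((-2.3529701232910156, 1.862457275390625), (125.39505004882812, 55.13515853881836), 1.127312421798706)
shift [ 0.1481 -0.0115  0.0697] turn [-0.7839  0.0555  1.3606] deg 90.0Traceback (most recent call last):
  File "<stdin>", line 4, in <module>
    return _quantile_unchecked(
        a, q, axis, out, overwrite_input, method, keepdims, weights)
    return _ureduce(a,
                    func=_quantile_ureduce_func,
    ...<5 lines>...
                    overwrite_input=overwrite_input,
                    method=method)
    r = func(a, **kwargs)
    result = _quantile(arr,
                       quantiles=q,
    ...<2 lines>...
                       out=out,
                       weights=wgt)
    slices_having_nans = np.isnan(arr[-1, ...])
                                  ~~~^^^^^^^^^
IndexError: index -1 is out of bounds for axis 0 with size 0
```

Module stays put: top view gives x -61..59 mm, y centre about 0.2 mm. Now turn back to the handle.

>>> play_rows --commands '[[[0.005,-0.001,0.015],[-0.078,0.006,0.136]],[[0.018,-0.002,0.03],[-0.157,0.011,0.272]],[[0.033,-0.003,0.045],[-0.235,0.017,0.408]],[[0.05,-0.004,0.058],[-0.314,0.022,0.544]],[[0.067,-0.005,0.068],[-0.392,0.028,0.68]],[[0.084,-0.006,0.075],[-0.47,0.033,0.816]],[[0.1,-0.008,0.078],[-0.549,0.039,0.952]],[[0.116,-0.009,0.079],[-0.627,0.044,1.088]],[[0.132,-0.01,0.075],[-0.706,0.05,1.225]],[[0.148,-0.0115,0.07],[-0.784,0.0555,1.3606]]]' --gripper 0.04

```text
time_s: 21.42
position: [0.6581, -0.061, 0.2124]
tcp_rot: [[0.865, 0.497, 0.065], [-0.056, -0.034, 0.998], [0.499, -0.867, -0.002]]
force: [0.1, 0.4, -0.6]
opening: 0.461
```

>>> play_rows --commands '[[[0,0,0],[0,0,0]],[[0,0,0],[0,0,0]],[[0,0,0],[0,0,0]]]'

```text
time_s: 21.8
position: [0.6568, -0.0613, 0.2135]
tcp_rot: [[0.864, 0.498, 0.072], [-0.062, -0.036, 0.997], [0.499, -0.867, 0.0]]
force: [-0.7, 0.7, -0.6]
opening: 0.459
```

```bash
python3 jw.py w14; python3 dl.py .1625 0 .060 h;python3 dl.py .1625 0 .0205 h; python3 ck.py w15 .04 | tail -2
```

```text
21.8 tcp [1.62e-01 1.00e-04 7.50e-02] F [-0.99  0.68 -0.12] open mm 39.904638857680986
face [0.00304995 0.00762277]
handle y12-27 881 [0.15646868 0.16252054 0.16815832]
top face [0.1267015 0.1267879]
shift [ 0.0076 -0.0006 -0.0131] turn [ 0.0003 -0.0003  0.0017] deg 0.1
shift [ 0.0273 -0.0019 -0.0473] turn [ 0.0003 -0.0003  0.0017] deg 0.1
wrist 4582 x [-0.0111  0.06  ] y [-0.0254  0.0245] z med 0.0392 slope [0.002 0.008 0.038] ((22.7559814453125, -0.7415046691894531), (75.37580871582031, 50.86540985107422), 0.17484773695468903)
scene 441 x [-0.0629  0.0601] y [-0.0243  0.028 ] z med 0.0386 slope [-0.004 -0.015  0.038] ((-2.0083847045898438, 2.0328903198242188), (125.16692352294922, 53.66799545288086), 0.5043051838874817)
```

>>> play_rows --commands '[[[0.007,-0.0005,-0.012],[0,0,0.001]],[[0.0137,-0.001,-0.024],[0,0,0.0017]],[[0.0205,-0.0014,-0.0355],[0,0,0.0017]],[[0.0273,-0.0019,-0.0473],[0,0,0.0017]],[[0.0273,-0.0019,-0.0473],[0,0,0.0017]]]'

```text
time_s: 22.68
position: [0.6847, -0.0633, 0.1645]
tcp_rot: [[0.865, 0.497, 0.069], [-0.06, -0.034, 0.998], [0.498, -0.867, -0.0]]
force: [0.1, -0.3, -0.0]
opening: 0.461
```

>>> play_rows --commands '[[[0,0,0],[0,0,0]],[[0,0,0],[0,0,0]],[[0,0,0],[0,0,0]],[[0,0,0],[0,0,0]],[[0,0,0],[0,0,0]],[[-0.0054,0.0004,-0.0031],[0,0,0]],[[-0.0108,0.0008,-0.0062],[0,0,0]],[[-0.0161,0.0011,-0.0093],[0,0,0]],[[-0.0215,0.0015,-0.0124],[0,0,0]],[[-0.0259,0.0018,-0.015],[0,0,0]]]' --gripper 0.0

```text
time_s: 23.92
position: [0.6561, -0.0613, 0.1501]
tcp_rot: [[0.866, 0.495, 0.068], [-0.059, -0.034, 0.998], [0.496, -0.868, -0.0]]
force: [-9.3, -2.8, 4.6]
opening: 0.138
```

```bash
python3 jw.py w16
```

```text
23.925 tcp [1.296e-01 1.000e-04 2.050e-02] F [-5.6  -3.42  8.52] open mm 11.980496717888329
face [0.00290929 0.00488462]
handle y12-27 1596 [0.12426664 0.12985038 0.13540138]
top face None
```

Handle now at travel of about 0.022, past centre. Release and let it spring on.

>>> play_rows --commands '[[[0,0,0],[0,0,0]],[[0,0,0],[0,0,0]],[[0,0,0],[0,0,0]],[[0,0,0],[0,0,0]],[[-0.005,0.0003,0.0087],[0,0,0]],[[-0.0125,0.0009,0.0217],[0,0,0]],[[-0.025,0.0017,0.0433],[0,0,0]],[[-0.05,0.0035,0.0866],[0,0,0]],[[-0.075,0.0052,0.13],[0,0,0]],[[-0.075,0.0052,0.13],[0,0,0]]]' --gripper 0.04

```text
time_s: 25.28
position: [0.584, -0.0567, 0.2865]
tcp_rot: [[0.86, 0.506, 0.069], [-0.058, -0.038, 0.998], [0.507, -0.862, -0.004]]
force: [0.3, 0.8, -0.5]
opening: 0.464
```

>>> play_rows --commands '[[[0,0,0],[0,0,0]],[[0,0,0],[0,0,0]],[[0,0,0],[0,0,0]],[[0,0,0],[0,0,0]]]'

```text
time_s: 25.78
position: [0.5839, -0.0564, 0.2804]
tcp_rot: [[0.865, 0.497, 0.069], [-0.06, -0.035, 0.998], [0.498, -0.867, -0.0]]
force: [-0.2, -1.0, -0.7]
opening: 0.458
```

```bash
python3 jw.py w17; python3 ck.py w18 .04; python3 - <<'E'
from h import *
from rig import *
c=capture('top');cv2.imwrite('pics/end.png',np.hstack([cv2.resize(c['frame'][150:350,100:540,::-1],None,fx=1.8,fy=1.8)]))
a=np.load('top0.npz')['frame'].astype(int)
d=np.abs(c['frame'].astype(int)-a).max(2)
P=cloud(c);L=(P-O)@B;x,y,z=L[...,0],L[...,1],L[...,2]
m=(abs(y)<.023)&(z>.012)&(z<.026)&(x>.05)&(x<.1);print('jaw low pts',np.percentile(x[m],[1,5]) if m.any() else 0)
E
```

```text
25.775 tcp [ 1.321e-01 -1.000e-04  1.695e-01] F [-0.44 -0.98 -0.59] open mm 39.8563466972972
face [0.0014216  0.00411474]
handle y12-27 405 [0.12160608 0.12777196 0.13326133]
top face [0.03642268 0.03707885]
25.875 bed [ 1.324e-01 -1.000e-04  1.698e-01] F [-0.21  0.59 -0.12] world F [-0.1  0.6 -0.2] open 40.21745859559691 roterr [5.000e-02 6.000e-02 9.005e+01]
R in bed [[1.0, -0.001, -0.001], [0.001, -0.0, 1.0], [-0.001, -1.0, -0.0]]
wrist 5328 x [-0.0598  0.0597] y [-0.0256  0.0246] z med 0.0393 slope [0.    0.004 0.039] ((-0.5727882385253906, -0.6071872711181641), (50.87246322631836, 121.23523712158203), 89.9276351928711)
scene 431 x [-0.0612  0.0597] y [-0.0244  0.0269] z med 0.0386 slope [-0.003 -0.017  0.038] ((-0.17481613159179688, 1.413045883178711), (52.907257080078125, 123.35801696777344), 88.8233871459961)
jaw low pts 0
```

View pics/w18.png

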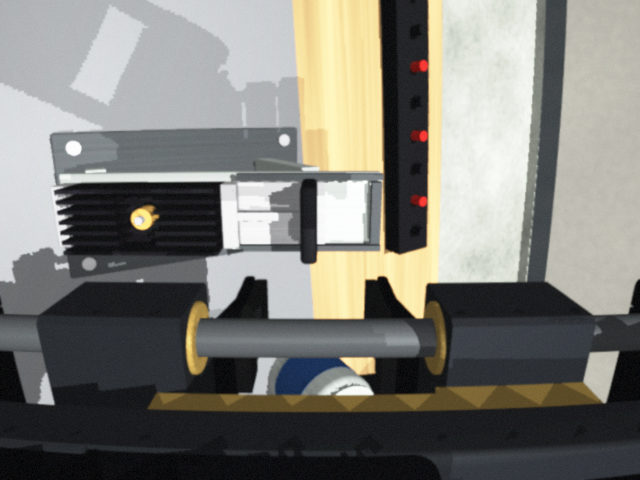

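View pics/end.png

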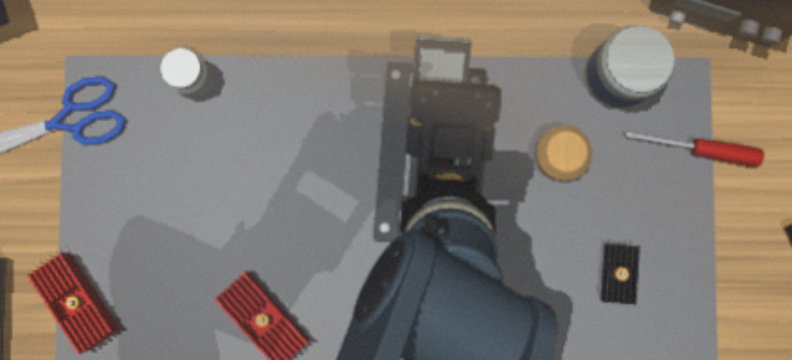

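The wrist view shows the module fins up on the bed (60–222, 182–256), with the ledge at its left end and the jaw face against its right end (230,215). The handle is at (308,220), which gives travel of about 0.020. The top view shows the bystanders where they were. Handing in.

```bash
python3 -c "
from rig import *
print(hand_in())"
```

```text
the job is handed in; nothing more can be done
None
```

The job is done and handed in at about 26 s of the 67 s allowed. I pulled the jaw to its stop, where it stayed open by itself. I then laid the black 120 mm module fins up on the bed, gripped the jaw's handle again, and moved it down past centre. On release the jaw sprang onto the module and clamped it.

**Last checks:**
- **Module position:** it spans bed x from -60 to +60 mm, against the ledge, where I felt contact. Its centre is within about 1 mm of mid-width, and its tilt matches the bed.
- **Jaw:** the handle stands at 127.8 mm up the bed, which is a travel of about 0.020 m, the clamped value.
- **Robot and bench:** the gripper was clear of everything, with about 0 N on the wrist. By eye in the last top view, the other objects had not moved.

**What disagreed:**
- **Tool point:** the cameras showed the fingertips about 4 mm behind the reported tool point, where the text says 25 mm ahead. My first grasp of the handle therefore closed on air above it and touched nothing. I corrected by 29 mm and the rest worked.
- **Calibration:** the cameras differed from each other by 1–3 mm across the bed, so I set the module's centring against the bed edges seen in the same picture.
- **Jaw face:** my direct depth checks of it were no use at the end, because the module was picked up in its place. The clamped reading comes from the handle's position and the last wrist picture.

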